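Load a counting chamber under the stage clip

TASK

Load the glass counting chamber on the light base. With one fingertip press the clip's long bar right down so that the clip's nose rises, and while it is held down push the chamber gently along its channel with the other fingertip, beneath the nose and up against the end stop. Only then let the bar go, so that the nose springs down onto the chamber and clamps it; do not pick the chamber up, and leave the things standing around where they are.

Things in the scene. Friction and masses are not known exactly. Their poses are not given: they have to be found in the camera images.
- light_base: Low pale grey light base fixed on the worktop. Origin on the worktop under the channel's centre line; x along the channel towards the end stop (push direction, roughly away from the robot), y towards the clip's press bar, z up. Housing x -90..90, y -36..72 mm, 26 mm high; on it a dark stage plate x -88..88, y -32..26 mm with its flat face, the channel floor, 34 mm above the worktop.
- counting_chamber: Glass slide 76 x 36 x 5 mm, about 40 g, frosted ends, cover glass in the middle. Origin at the centre of its underside, x along its length as the light base's x. Lies flat on the stage plate, front part between the rails, 30 to 50 mm short of the stop and short of the clip's nose. Home: origin at x = 36, y = 0, z = 34 mm of the light base, back end then at x = -2 mm.
- spring_clip (a joint): Angle of the sprung rocker clip in rad: 0 at rest (nose down), 0.30 with the bar pressed right down (hard limit), about 0.17 when the nose rests on the chamber. The nose clears the chamber by 0.9 mm at 0.22 and by 2.3 mm at 0.30. About 1.5 N on the bar starts it, 5 N takes it down fully; let go, it springs back.
- press_bar (a point): Middle of the top of the clip's black press bar: flat smooth plastic, 76 x 16 mm, along the channel, x -76..0, y 50..66 mm of the light base. At rest it slopes, its outer edge 45 mm, its middle 42.6 mm above the worktop; right down it is level at 36 mm, 2 mm above the channel floor, so a second fingertip at that height behind the chamber meets its end face. A finger slides easily along it.
- clip_nose (a point): Underside of the clip's nose: a flat steel leaf 14 mm wide (x 49..63 mm of the light base) reaching from the clip's shaft over the chamber's edge to y = 8 mm. At rest it almost touches the stage plate and blocks the chamber. The shaft lies along x at y = 36 mm, 39 mm above the worktop, in two lugs (x = -60 and 30 mm, tops 44 mm high); pressing the bar raises the nose.
- stop_face (a point): Foot of the end stop's face, on the channel's centre line at floor height (x = 74, y = 0, z = 34 mm of the light base). Stop and rails are 4 mm high. The rails leave a channel 38 mm wide from x = -2 to 74 mm, with flared mouths from x = -15 mm; nearer the robot than that the plate is flat and free for a finger.
- methylene_blue: Dropper bottle with blue content, 31 x 31 x 84 mm, standing near the light base; origin at the centre of its underside. To be left alone.
- coverslip_box: Small closed box, 30 x 30 x 17 mm, near the light base; origin at the centre of its underside. To be left alone.
- bench_timer: Bench timer, 57 x 62 x 58 mm, beside the light base; origin at the centre of its underside. To be left alone.
Things that resemble listed ones, but are neither listed nor needed, are in the scene too. There is more than one size of the counting_chamber; the job needs the largest.

How it is judged:
By the outcome, as a careful person would: the job done as asked, in the order asked, and still so for the second after the job is handed in, with the robot touching nothing.
It also fails if it takes over 45 s, if anything falls off the work surface, if the arm or the gripper's body presses on something with over 40 N, if the wrist force passes 120 N, or if a joint passes its speed limit or range.

ROBOT

A 6-joint arm with a two-finger parallel gripper is mounted at the origin on a cart in front of the work surface, level with it; the furniture and walls round the work are solid. World frame = base frame: x ahead of the robot, y to its left, z up, the work surface at z = 0. Lengths are in mm, angles in rad, forces in N, time in s.
With the tool pointing down it reaches from about 425 to 925 mm from the base axis. Payload 12.5 kg.
Tool frame: the origin (TCP) lies between the finger pads; the fingertips stand 17 mm ahead of it and the grasp point (between the pads) lies 2 mm behind it (bot.nose_length is the distance from the TCP to the fingertips, in mm); x points along the fingers, y is the direction in which the jaws open and shut, and the axes are right-handed (so a half turn about x gives the same grasp; the last joint's range is limited). The gripper opens to 85 mm and grips with 20 to 120 N. Pads are 22 mm wide; open, the fingers measure 114 mm over their backs; the gripper's body (76 mm by 85 mm) begins 54 mm behind the grasp point. The pads swing forward as they close: fully open they stand 13 mm farther back than shut.
Start: joints at [-1.235, 0.491, 1.559, -0, 1.092, -0.106], TCP at [267.253, -564.995, 248.327] pointing down, gripper open.
Joint ranges: [-3.1, 3.1], [-0.84, 2.19], [0.05, 2.79], [-1.13, 4.28], [0.06, 2.93], [-2.69, 2.69]. Speed limits (rad/s): [2.22, 2.22, 2.79, 3.14, 3.14, 3.14].

INTERFACE

Orientations are given as a rotation vector (axis times angle).
In Python, from rig import bot, eyes, hand_in gives the robot as it stands.
- The arm moves only by the shell command python3 -m pendant 'ROWS' [OPENING] [FORCE]. ROWS is JSON, a list of rows, each an object of numbers: "x", "y", "z": the shift along the tool's x, y, z in cm; "ax", "ay", "az": the turn, a rotation vector about the tool's x, y, z in rad. A call has 1 to 10 rows; each row is the pose to reach, as a shift and turn from the pose commanded when the call began, along the tool's axes at that moment; what a row does not reach only later rows make up. A row lasts 1/8 s, in which the tool goes at most 62.5 mm and 10.7 degrees, less where a joint would pass 70% of its speed; a pose out of reach is approached as far as the arm can. A call with a gripper value outside its range is refused whole. OPENING is the opening, from -1 (shut) to 1 (fully open), set as the call begins (- or left out, the last holds). The fingers move at their own pace and stop on an object; FORCE is the grip in N (left out, the last holds). Time passes only in rows, so rows that repeat a pose let the fingers close. It gives the time, the measured TCP pose, the force and the opening at its end, in the units of the state.
- bot.observe(): the state, without advancing time (a new reading comes with each control period).
- eyes.get_image(name): name is "scene" or "top" or "wrist"; returns a dict with "image" (420x560x3 uint8, red, green, blue), "depth" (420x560 float32, mm along the optical axis (not along the pixel's ray), 0 where there is no reading), "K" (3x3 intrinsics, pixels), "world_from_camera" (4x4, takes a point from camera to world coordinates); the wrist camera has in their place "T_tool_cam" (4x4, takes a point from camera to tool coordinates, whose origin is the TCP and whose axes are the tool frame's). Camera axes: x right, y down, z forward; pixel columns grow to the right and rows downward; lengths in mm; the calibration is good to about 2 mm. A picture is of the moment at which its call begins: read the wrist's pose just before it.
- hand_in(): hands the job in, once; it reports no verdict.
The state is a dict: "time_s": time; "joints": joint angles; "dq": joint speeds; "tau": joint torques, N m; "ee_pos": TCP position; "eef_rot": TCP orientation; "ft_force": force on the tool from outside, world axes, zero at the start; "ft_torque": the same for the moment, N m; "width": finger opening in mm.
Only numpy, scipy, OpenCV 4.12 (cv2) and the standard library are available. Lean on these libraries where they do the work, as an engineer would, in place of code of your own. Each camera call takes 0.05 s, during which the arm holds its last target. There are 200 camera calls.

## Working session

There is one attempt and no reset: what is moved stays moved. The work goes in short steps, Python scripts to look and compute and a shell command to move; the robot and the scene stay as the last step left them, time stands still between calls to the robot, and variables do not carry over. Pictures are saved under pics/ and viewed, about 8 in all and at most 12, crops included, and the job is handed in when it is done.

```bash
mkdir -p pics
python3 - <<'E'
from rig import bot,eyes
import cv2,numpy as np
for n in("scene","top"):
    d=eyes.get_image(n);cv2.imwrite(f"pics/{n}0.png",d["image"][:,:,::-1]);np.savez(f"{n}0.npz",**d)
    print(n,d["K"].tolist(),np.round(d["world_from_camera"],3).tolist())
s=bot.observe();print({k:np.round(v,3).tolist() for k,v in s.items()},bot.nose_length)
E
```

```text
scene [[483.7272997385212, 0.0, 274.7191123760091], [0.0, 483.7272997385212, 209.40294836090297], [0.0, 0.0, 1.0]] [[-0.819, -0.446, 0.362, 257.541], [-0.574, 0.623, -0.531, 448.384], [0.012, -0.643, -0.766, 771.669], [0.0, 0.0, 0.0, 1.0]]
top [[487.7829379975705, 0.0, 281.4008875021999], [0.0, 487.7829379975705, 209.4007548374324], [0.0, 0.0, 1.0]] [[0.017, -0.997, 0.071, 537.017], [-1.0, -0.018, -0.012, -12.619], [0.013, -0.07, -0.997, 955.216], [0.0, 0.0, 0.0, 1.0]]
{'time_s': 0.1, 'joints': [-1.235, 0.491, 1.559, -0.0, 1.092, -0.106], 'dq': [-0.001, -0.001, -0.003, 0.002, 0.0, -0.0], 'tau': [0.002, -61.944, -26.203, -0.0, 0.003, -0.0], 'ee_pos': [267.188, -564.806, 247.816], 'eef_rot': [1.977, 0.445, -1.977], 'ft_force': [-1.252, 0.4, -0.451], 'ft_torque': [0.0, -0.004, 0.022], 'width': 85.824} 17.0
```

View pics/top0.png

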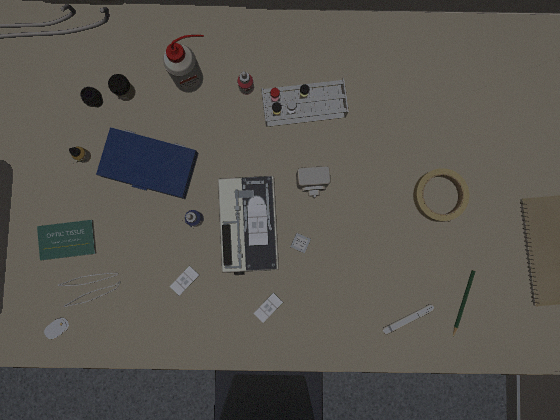

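View pics/scene0.png

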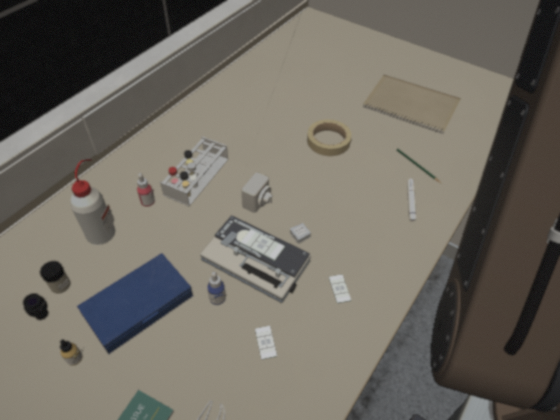

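```bash
cat > h.py <<'E'
import numpy as np,cv2
def cloud(d,T=None):
    K=d["K"];T=d["world_from_camera"] if T is None else T
    v,u=np.mgrid[:420,:560];z=d["depth"]
    p=np.stack([(u-K[0,2])/K[0,0]*z,(v-K[1,2])/K[1,1]*z,z,np.ones_like(z)],-1)@T.T
    return p[...,:3]
def ray(d,uv,h,T=None):
    T=d["world_from_camera"] if T is None else T
    uv=np.atleast_2d(uv);K=d["K"]
    r=np.c_[(uv-K[[0,1],[2,2]])/K[0,0],np.ones(len(uv))]@T[:3,:3].T
    return T[:3,3]+r*((h-T[2,3])/r[:,2])[:,None]
E
python3 - <<'E'
from h import *
d=dict(np.load("top0.npz"));P=cloud(d)
R=np.s_[165:285,205:290]
m=np.zeros((420,560),np.uint8);m[R]=((P[R][...,2]>15)&(P[R][...,2]<60)).astype(np.uint8)
n,l,s,c=cv2.connectedComponentsWithStats(m);i=1+s[1:,4].argmax();print(s[i],c[i])
q=P[l==i][:,:2].astype(np.float32);r=cv2.minAreaRect(q);print(r,cv2.boxPoints(r).round(1).tolist())
im=d["image"]
# bright (glass) inside the base
x=cv2.resize(im[150:330,150:330],None,fx=4.0,fy=4.0,interpolation=cv2.INTER_CUBIC)[:600+0]
x=cv2.resize(im[170:320,165:325],None,fx=3.9,fy=3.9,interpolation=cv2.INTER_CUBIC)
cv2.imwrite("pics/crop1.png",np.clip(x[:,:,::-1]*1.6,0,255).astype(np.uint8))
E
```

```text
[ 218  176   61   99 5337] [247.77983886 224.18493536]
((572.2310791015625, 40.164283752441406), (186.0795135498047, 108.20177459716797), 4.078550815582275) [[475.6000061035156, 87.5], [483.29998779296875, -20.399999618530273], [668.9000244140625, -7.199999809265137], [661.2000122070312, 100.69999694824219]]
```

View pics/crop1.png

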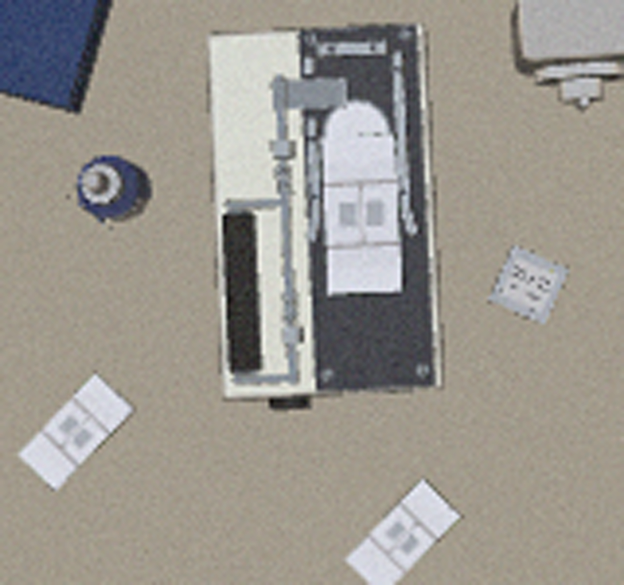

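```bash
cat >> h.py <<'E'
from scipy.spatial.transform import Rotation as Ro
def delta(s,goal,ex):  # goal TCP world, ex: unit base x (2d); tool down, tool y along +-base y
    R=Ro.from_rotvec(s["eef_rot"]).as_matrix();e=np.r_[ex,0]/np.hypot(*ex);best=None
    for g in(1,-1):
        X=np.array([0,0,-1.]);Y=g*np.cross([0,0,1],e);G=np.c_[X,Y,np.cross(X,Y)]
        t=R.T@(goal-s["ee_pos"])/10;a=Ro.from_matrix(R.T@G).as_rotvec()
        print(g,"xyz cm",t.round(3),"rot",a.round(4))
E
python3 - <<'E'
from h import *
from rig import bot,eyes
s=bot.observe();e=np.array([185.6,13.2]);e/=np.hypot(*e);n=np.array([-e[1],e[0]])
o=np.array([576.6,22.4]);delta(s,np.r_[o-68*e+29*n,190],e)
d=eyes.get_image("wrist");print(np.round(d["T_tool_cam"],3).tolist(),d["K"][0].tolist())
print(Ro.from_rotvec(s["eef_rot"]).as_matrix().round(3).tolist())
t=dict(np.load("top0.npz"))
for c in[(365,295),(330,296),(402,292),(327,185),(400,180)]:
    w=ray(t,np.array(c)/3.9+[165,170],39)[0];print(c,w.round(1),((w[:2]-o)@np.c_[e,n]).round(1))
E
```

```text
1 xyz cm [  5.828 -45.013 -47.791] rot [-2.7708e+00 -1.3000e-03  1.0000e-04]
-1 xyz cm [  5.828 -45.013 -47.791] rot [3.708e-01 1.000e-04 9.000e-04]
[[-0.001, -0.328, 0.945, -125.718], [1.0, 0.0, 0.001, 0.086], [-0.0, 0.945, 0.328, -84.788], [0.0, 0.0, 0.0, 1.0]] [350.7610634074034, 0.0, 283.5714405860966]
[[-0.0, 0.428, -0.904], [0.001, -0.904, -0.428], [-1.0, -0.001, -0.0]]
(365, 295) [533.2  18.3  39. ] [-43.6  -1. ]
(330, 296) [532.4  35.1  39. ] [-43.2  15.8]
(402, 292) [534.9   0.6  39. ] [-43.1 -18.8]
(327, 185) [585.7  37.7  39. ] [10.2 14.6]
(400, 180) [588.8   2.5  39. ] [ 10.7 -20.7]
```

```bash
python3 -m pendant '[{"y":-2,"z":-2},{"y":-6,"z":-6.4},{"y":-10,"z":-10.6},{"y":-14,"z":-14.9,"ax":0.1},{"y":-18,"z":-19.1,"ax":0.2},{"y":-22,"z":-23.4,"ax":0.3},{"y":-26,"z":-27.6,"ax":0.371},{"y":-30,"z":-31.9,"ax":0.371},{"y":-34,"z":-36.1,"ax":0.371},{"y":-36,"z":-38.2,"ax":0.371}]' 0 30
python3 - <<'E'
from h import *
from rig import bot,eyes
s=bot.observe();e=np.array([185.6,13.2]);e/=np.hypot(*e);n=np.array([-e[1],e[0]])
o=np.array([576.6,22.4]);delta(s,np.r_[o-68*e+29*n,190],e);print(s["width"])
E
```

```text
1 xyz cm [  5.826 -45.021 -47.789] rot [-2.7708e+00 -1.1000e-03  1.0000e-04]
-1 xyz cm [  5.826 -45.021 -47.789] rot [3.708e-01 1.000e-04 8.000e-04]
85.30125945929396invalid input at $[0]: expected keys x, y, z, ax, ay, az
```

```bash
python3 -m pendant '[{"x":0,"y":-2,"z":-2,"ax":0,"ay":0,"az":0},{"x":0,"y":-6,"z":-6.4,"ax":0,"ay":0,"az":0},{"x":0,"y":-10,"z":-10.6,"ax":0,"ay":0,"az":0},{"x":0,"y":-14,"z":-14.9,"ax":0.1,"ay":0,"az":0},{"x":0,"y":-18,"z":-19.1,"ax":0.2,"ay":0,"az":0},{"x":0,"y":-22,"z":-23.4,"ax":0.3,"ay":0,"az":0},{"x":0,"y":-26,"z":-27.6,"ax":0.371,"ay":0,"az":0},{"x":0,"y":-30,"z":-31.9,"ax":0.371,"ay":0,"az":0},{"x":0,"y":-34,"z":-36.1,"ax":0.371,"ay":0,"az":0},{"x":0,"y":-36,"z":-38.2,"ax":0.371,"ay":0,"az":0}]' 0 30
python3 - <<'E'
from h import *
from rig import bot,eyes
s=bot.observe();e=np.array([185.6,13.2]);e/=np.hypot(*e);n=np.array([-e[1],e[0]])
o=np.array([576.6,22.4]);delta(s,np.r_[o-68*e+29*n,190],e);print(s["width"])
E
```

```text
time_s: 1.4
ee_pos: [459.1, -73.8, 248.3]
eef_rot: [2.184, 0.08, -2.184]
ft_force: [-0.3, -0.9, -0.1]
width: 42.7
1 xyz cm [  5.83  -11.652  -5.629] rot [-3.1396 -0.     -0.    ]
-1 xyz cm [  5.83  -11.652  -5.629] rot [ 0.002 -0.     0.   ]
42.7172965605675
```

```bash
python3 -m pendant '[{"x":0,"y":-5,"z":-2.4,"ax":0,"ay":0,"az":0},{"x":1,"y":-10,"z":-4.8,"ax":0,"ay":0,"az":0},{"x":4,"y":-11.65,"z":-5.6,"ax":0,"ay":0,"az":0},{"x":5.8,"y":-11.65,"z":-5.6,"ax":0.002,"ay":0,"az":0},{"x":5.8,"y":-11.65,"z":-5.6,"ax":0.002,"ay":0,"az":0}]'
python3 - <<'E'
from h import *
from rig import bot,eyes
s=bot.observe();d=eyes.get_image("wrist");np.savez("w1.npz",**{k:v for k,v in d.items()},p=s["ee_pos"],r=s["eef_rot"])
cv2.imwrite("pics/w1.png",np.clip(d["image"][:,:,::-1]*1.5,0,255).astype(np.uint8));print(s["ee_pos"],s["width"])
E
```

```text
time_s: 2.02
ee_pos: [505.8, 44.2, 189.2]
eef_rot: [2.183, 0.076, -2.189]
ft_force: [0.0, 0.1, 0.5]
width: 42.7
[505.75965932  44.19660477 189.24437342] 42.71538310650766
```

View pics/w1.png

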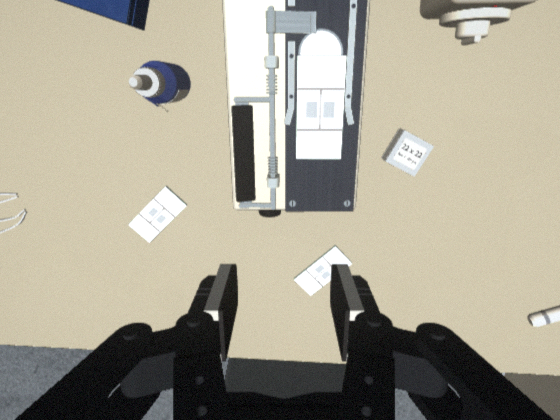

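Run:
```python
from h import *
d=dict(np.load("w1.npz"));T=np.eye(4);T[:3,:3]=Ro.from_rotvec(d["r"]).as_matrix();T[:3,3]=d["p"];T=T@d["T_tool_cam"]
e=np.array([185.6,13.2]);e/=np.hypot(*e);n=np.array([-e[1],e[0]]);o=np.array([576.6,22.4])
for nm,uv,h in[("plate rear L",(285,211),34),("plate rear R",(354,211),34),("plate R far",(367,0),34),("house rear L",(235,210),26),("house far L",(224,4),26),("bar far L",(232,106),44),("bar far R",(253,104),41),("bar near L",(237,201),44),("bar near R",(255,200),41),("ch L",(298,158),39),("ch R",(341,158),39),("ch cover L",(299,89),39),("cover R",(346,89),39)]:
    w=ray(d,uv,h,T)[0];print(nm,w.round(1),((w[:2]-o)@np.c_[e,n]).round(1))
P=cloud(d,T);
for r in(120,140,160,180): print(r,[(c,P[r,c,2].round(1)) for c in(228,242,250,262,300,320,335,352)])
```

```text
plate rear L [489.4  41.6  34. ] [-85.6  25.4]
plate rear R [493.5 -17.   34. ] [-85.7 -33.4]
plate R far [650.8  -4.7  34. ] [ 72.  -32.3]
house rear L [484.4  85.1  26. ] [-87.5  69. ]
house far L [642.7  96.8  26. ] [71.2 69.6]
bar far L [573.   87.1  44. ] [ 1.  64.8]
bar far R [575.4  71.8  41. ] [ 2.3 49.4]
bar near L [499.   81.4  44. ] [-73.3  64.4]
bar near R [499.8  67.1  41. ] [-73.4  50. ]
ch L [536.6  34.6  39. ] [-39.   15.1]
ch R [539.    0.6  39. ] [-39.1 -19.1]
ch cover L [588.4  38.2  39. ] [12.9 14.9]
cover R [590.8   3.3  39. ] [ 12.8 -20.1]
120 [(228, np.float64(21.3)), (242, np.float64(43.3)), (250, np.float64(41.1)), (262, np.float64(26.7)), (300, np.float64(38.6)), (320, np.float64(39.0)), (335, np.float64(39.3)), (352, np.float64(37.6))]
140 [(228, np.float64(0.9)), (242, np.float64(43.6)), (250, np.float64(40.9)), (262, np.float64(25.4)), (300, np.float64(39.6)), (320, np.float64(37.7)), (335, np.float64(38.7)), (352, np.float64(34.2))]
160 [(228, np.float64(-0.6)), (242, np.float64(44.0)), (250, np.float64(40.9)), (262, np.float64(26.1)), (300, np.float64(32.7)), (320, np.float64(33.5)), (335, np.float64(32.2)), (352, np.float64(34.3))]
180 [(228, np.float64(1.1)), (242, np.float64(44.0)), (250, np.float64(41.0)), (262, np.float64(26.9)), (300, np.float64(33.0)), (320, np.float64(34.6)), (335, np.float64(34.0)), (352, np.float64(34.7))]
```

```bash
cat >> h.py <<'E'
e=np.array([185.6,13.2]);e/=np.hypot(*e);th=0.004;e=np.array([e[0]-th*e[1],e[1]+th*e[0]]);n=np.array([-e[1],e[0]]);o=np.array([578.1,22.0])
def goto(s,x,y,z): delta(s,np.r_[o+x*e+y*n,z],e)
def where(s): p=np.array(s["ee_pos"]);print("base xyz",((p[:2]-o)@np.c_[e,n]).round(2),p[2].round(2),"F",np.array(s["ft_force"]).round(2),"w",round(s["width"],1))
E
python3 - <<'E'
from h import *
from rig import bot
s=bot.observe();where(s);goto(s,-64,29,72)
E
```

```text
base xyz [-70.1   27.25] 190.17 F [ 0.24 -0.34 -0.09] w 42.9
1 xyz cm [11.816 -0.178 -0.622] rot [ 3.1355e+00  1.0000e-04 -1.7000e-03]
-1 xyz cm [11.816 -0.178 -0.622] rot [-0.0061  0.0011  0.    ]
```

```bash
python3 -m pendant '[{"x":4,"y":-0.18,"z":-0.62,"ax":-0.006,"ay":0,"az":0},{"x":8,"y":-0.18,"z":-0.62,"ax":-0.006,"ay":0,"az":0},{"x":10.5,"y":-0.18,"z":-0.62,"ax":-0.006,"ay":0,"az":0},{"x":11.8,"y":-0.18,"z":-0.62,"ax":-0.006,"ay":0,"az":0},{"x":11.8,"y":-0.18,"z":-0.62,"ax":-0.006,"ay":0,"az":0}]'
python3 - <<'E'
from h import *
from rig import bot,eyes
s=bot.observe();where(s);goto(s,-64,29,72);d=eyes.get_image("wrist");np.savez("w2.npz",**d,p=s["ee_pos"],r=s["eef_rot"])
cv2.imwrite("pics/w2.png",np.clip(d["image"][:,:,::-1]*1.5,0,255).astype(np.uint8))
E
```

```text
time_s: 2.7
ee_pos: [512.5, 45.9, 72.5]
eef_rot: [2.183, 0.081, -2.184]
ft_force: [-0.0, 0.0, -0.1]
width: 42.8
base xyz [-63.58  28.76] 72.48 F [-0.01  0.05 -0.06] w 42.8
1 xyz cm [ 0.048 -0.024  0.042] rot [ 3.141e+00 -1.000e-04 -2.000e-04]
-1 xyz cm [ 0.048 -0.024  0.042] rot [-0.0006  0.0001 -0.0001]
```

View pics/w2.png

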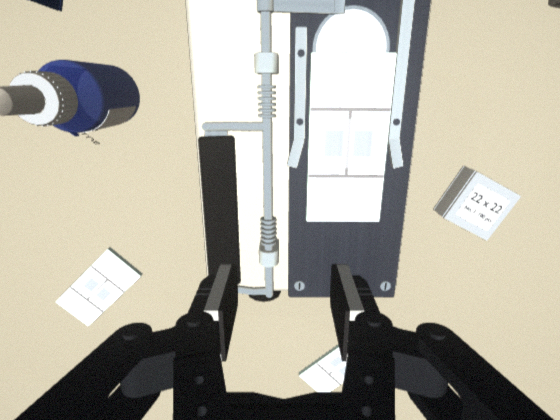

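Run:
```python
from h import *
d=dict(np.load("w2.npz"));T=np.eye(4);T[:3,:3]=Ro.from_rotvec(d["r"]).as_matrix();T[:3,3]=d["p"];T=T@d["T_tool_cam"]
for nm,uv,h in[("plate rear L",(289,298),34),("plate rear R",(396,297),34),("bar far L",(200,137),45),("bar far R",(235,137),40),("bar R r250",(240,250),40),("ch L",(306,221),39),("ch R",(381,221),39),("rail tip L",(293,167),38),("rail tip R",(398,167),38)]:
    w=ray(d,uv,h,T)[0];print(nm,((w[:2]-o)@np.c_[e,n]).round(1))
# fingertips: where would a point tip project?
Ti=np.linalg.inv(d["T_tool_cam"])
for x in(4,10,17):
  for y in(-36,-21.4,21.4,36):
    for z in(-11,11):
      c=Ti@[x,y,z,1];print((x,y,z),(d["K"]@c[:3]/c[2])[:2].round(0),end=" ")
  print()
```

```text
plate rear L [-88.   25.6]
plate rear R [-87.4 -32.6]
bar far L [ 0.2 64.6]
bar far R [-0.4 50.2]
bar R r250 [-56.2  50.3]
ch L [-41.1  17.6]
ch R [-41.1 -18.9]
rail tip L [-14.5  24.1]
rail tip R [-14.6 -24.7]
(4, -36, -11) [197. 272.] (4, -36, 11) [201. 317.] (4, -21.4, -11) [232. 272.] (4, -21.4, 11) [234. 317.] (4, 21.4, -11) [334. 272.] (4, 21.4, 11) [332. 317.] (4, 36, -11) [369. 272.] (4, 36, 11) [365. 317.] 
(10, -36, -11) [200. 265.] (10, -36, 11) [204. 308.] (10, -21.4, -11) [234. 265.] (10, -21.4, 11) [236. 308.] (10, 21.4, -11) [332. 265.] (10, 21.4, 11) [330. 308.] (10, 36, -11) [366. 265.] (10, 36, 11) [362. 308.] 
(17, -36, -11) [204. 258.] (17, -36, 11) [207. 300.] (17, -21.4, -11) [236. 258.] (17, -21.4, 11) [238. 300.] (17, 21.4, -11) [330. 258.] (17, 21.4, 11) [328. 300.] (17, 36, -11) [363. 258.] (17, 36, 11) [359. 300.]
```

```bash
L='from h import *
from rig import bot
where(bot.observe())'
python3 -m pendant '[{"x":0.7,"y":0,"z":0,"ax":0,"ay":0,"az":0},{"x":1.2,"y":0,"z":0,"ax":0,"ay":0,"az":0},{"x":1.2,"y":0,"z":0,"ax":0,"ay":0,"az":0}]'; python3 -c "$L"
python3 -m pendant '[{"x":0.2,"y":0,"z":0,"ax":0,"ay":0,"az":0},{"x":0.4,"y":0,"z":0,"ax":0,"ay":0,"az":0},{"x":0.4,"y":0,"z":0,"ax":0,"ay":0,"az":0}]'; python3 -c "$L"
```

```text
time_s: 3.12
ee_pos: [512.2, 46.2, 60.1]
eef_rot: [2.183, 0.082, -2.184]
ft_force: [-0.1, -0.2, -0.6]
width: 42.9
base xyz [-63.87  29.04] 60.12 F [-0.05 -0.19 -0.62] w 42.9
time_s: 3.5
ee_pos: [512.4, 46.2, 56.3]
eef_rot: [2.183, 0.082, -2.183]
ft_force: [-0.6, -0.2, 1.8]
width: 42.4
base xyz [-63.68  29.03] 56.26 F [-0.55 -0.2   1.8 ] w 42.4
```

```bash
L='from h import *
from rig import bot
where(bot.observe())'
python3 -m pendant '[{"x":0.2,"y":0,"z":0,"ax":0,"ay":0,"az":0},{"x":0.4,"y":0,"z":0,"ax":0,"ay":0,"az":0},{"x":0.4,"y":0,"z":0,"ax":0,"ay":0,"az":0}]'|sed -n 4p; python3 -c "$L"
python3 -m pendant '[{"x":0.2,"y":0,"z":0,"ax":0,"ay":0,"az":0},{"x":0.2,"y":0,"z":0,"ax":0,"ay":0,"az":0}]'|sed -n 4p; python3 -c "$L"
python3 -m pendant '[{"x":0.1,"y":0,"z":0,"ax":0,"ay":0,"az":0},{"x":0.1,"y":0,"z":0,"ax":0,"ay":0,"az":0}]'|sed -n 4p; python3 -c "$L"
```

```text
ft_force: [0.7, 0.7, 4.5]
base xyz [-63.65  29.01] 52.29 F [0.71 0.73 4.47] w 42.6
ft_force: [-1.8, -0.5, 11.5]
base xyz [-63.62  28.93] 50.74 F [-1.85 -0.52 11.5 ] w 42.4
ft_force: [-3.8, -0.7, 20.0]
base xyz [-63.58  28.95] 50.34 F [-3.83 -0.66 20.03] w 42.9
```

```bash
python3 -m pendant '[{"x":-0.08,"y":0,"z":0,"ax":0,"ay":0,"az":0},{"x":-0.08,"y":0,"z":0,"ax":0,"ay":0,"az":0}]'
python3 - <<'E'
from h import *
from rig import bot,eyes
where(bot.observe())
w=eyes.get_image("wrist")["image"];s=eyes.get_image("scene")["image"];o0=dict(np.load("scene0.npz"))["image"]
f=lambda i:cv2.resize(i[205:300,195:320],None,fx=3.1,fy=3.1,interpolation=cv2.INTER_CUBIC)
a=np.hstack([f(o0),f(s)]);b=cv2.resize(w[60:360,80:560],(a.shape[1],300));b=np.vstack([a,b])
cv2.imwrite("pics/p3.png",np.clip(b[:,:,::-1]*1.5,0,255).astype(np.uint8));print(b.shape)
E
```

```text
time_s: 4.62
ee_pos: [512.5, 46.1, 50.7]
eef_rot: [2.184, 0.081, -2.182]
ft_force: [-1.7, -0.9, 11.6]
width: 42.9
base xyz [-63.59  28.93] 50.71 F [-1.74 -0.91 11.56] w 42.9
(594, 776, 3)
```

View pics/p3.png

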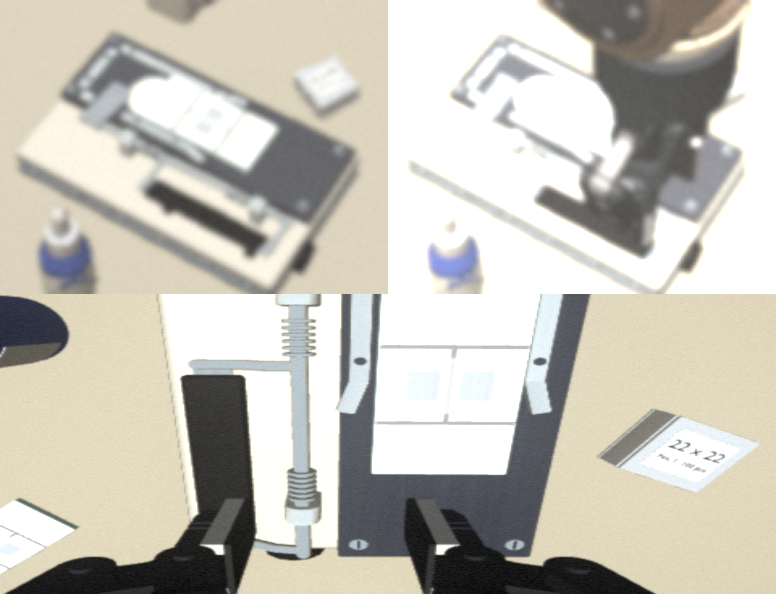

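```bash
L='from h import *
from rig import bot
where(bot.observe())'
python3 -m pendant '[{"x":0,"y":0,"z":-0.3,"ax":0,"ay":0,"az":0},{"x":0,"y":0,"z":-0.6,"ax":0,"ay":0,"az":0},{"x":0,"y":0,"z":-0.9,"ax":0,"ay":0,"az":0},{"x":0,"y":0,"z":-1.1,"ax":0,"ay":0,"az":0},{"x":0,"y":0,"z":-1.3,"ax":0,"ay":0,"az":0},{"x":0,"y":0,"z":-1.5,"ax":0,"ay":0,"az":0},{"x":0,"y":0,"z":-1.7,"ax":0,"ay":0,"az":0},{"x":0,"y":0,"z":-2.0,"ax":0,"ay":0,"az":0}]'>/dev/null; python3 -c "$L"
python3 -m pendant '[{"x":0,"y":0,"z":-0.3,"ax":0,"ay":0,"az":0},{"x":0,"y":0,"z":-0.6,"ax":0,"ay":0,"az":0},{"x":0,"y":0,"z":-0.9,"ax":0,"ay":0,"az":0},{"x":0,"y":0,"z":-1.0,"ax":0,"ay":0,"az":0}]'>/dev/null; python3 -c "$L"
python3 - <<'E'
from h import *
from rig import bot,eyes
w=eyes.get_image("wrist")["image"]
cv2.imwrite("pics/p4.png",np.clip(w[:,:,::-1]*1.4,0,255).astype(np.uint8))
E
```

```text
base xyz [-44.64  29.09] 50.67 F [-6.04 -0.93 16.98] w 42.5
base xyz [-34.37  29.05] 50.76 F [-6.39  0.43 16.72] w 42.8
```

View pics/p4.png

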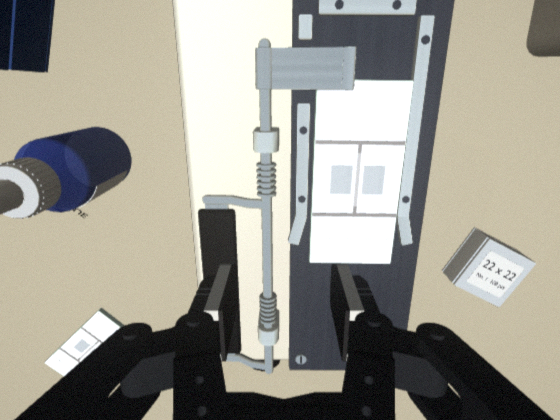

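```bash
L='from h import *
from rig import bot
where(bot.observe())'
python3 -m pendant '[{"x":-0.02,"y":0,"z":-0.2,"ax":0,"ay":0,"az":0},{"x":-0.02,"y":0,"z":-0.4,"ax":0,"ay":0,"az":0},{"x":-0.02,"y":0,"z":-0.6,"ax":0,"ay":0,"az":0},{"x":-0.02,"y":0,"z":-0.8,"ax":0,"ay":0,"az":0},{"x":-0.02,"y":0,"z":-1.0,"ax":0,"ay":0,"az":0}]'>/dev/null; python3 -c "$L"
python3 -m pendant '[{"x":0,"y":0,"z":-0.2,"ax":0,"ay":0,"az":0},{"x":0,"y":0,"z":-0.4,"ax":0,"ay":0,"az":0},{"x":0,"y":0,"z":-0.6,"ax":0,"ay":0,"az":0},{"x":0,"y":0,"z":-0.7,"ax":0,"ay":0,"az":0}]'>/dev/null; python3 -c "$L"
python3 -m pendant '[{"x":0,"y":0,"z":-0.1,"ax":0,"ay":0,"az":0},{"x":0,"y":0,"z":-0.2,"ax":0,"ay":0,"az":0}]'>/dev/null; python3 -c "$L"
```

```text
base xyz [-24.47  29.04] 50.86 F [-6.56 -0.03 14.05] w 42.9
base xyz [-17.32  29.03] 50.88 F [-5.59 -0.69 14.5 ] w 42.7
base xyz [-15.38  29.02] 50.9 F [-3.69 -0.45 14.51] w 42.6
```

```bash
L='from h import *
from rig import bot
where(bot.observe())'
for i in 1 2 3; do python3 -m pendant '[{"x":0,"y":0,"z":-0.05,"ax":0,"ay":0,"az":0},{"x":0,"y":0,"z":-0.1,"ax":0,"ay":0,"az":0}]'>/dev/null; python3 -c "$L"; done
python3 - <<'E'
from h import *
from rig import bot,eyes
w=eyes.get_image("wrist")["image"]
cv2.imwrite("pics/p5.png",np.clip(w[:,:,::-1]*1.4,0,255).astype(np.uint8))
E
```

```text
base xyz [-14.47  29.02] 50.9 F [-5.51  0.95 14.13] w 42.6
base xyz [-13.49  29.03] 50.9 F [-5.9  -0.09 15.53] w 42.9
base xyz [-12.89  29.04] 50.86 F [-9.82 -1.53 16.34] w 42.7
```

View pics/p5.png

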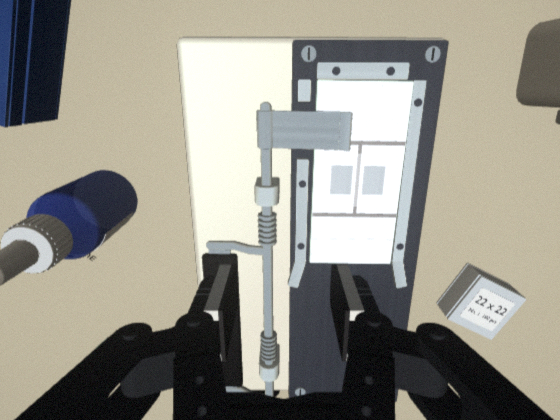

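```bash
L='from h import *
from rig import bot
where(bot.observe())'
python3 -m pendant '[{"x":0,"y":0,"z":-0.03,"ax":0,"ay":0,"az":0},{"x":0,"y":0,"z":-0.03,"ax":0,"ay":0,"az":0}]'>/dev/null; python3 -c "$L"
python3 -m pendant '[{"x":0,"y":0,"z":0.1,"ax":0,"ay":0,"az":0},{"x":0,"y":0,"z":0.2,"ax":0,"ay":0,"az":0},{"x":0,"y":0,"z":0.2,"ax":0,"ay":0,"az":0}]'>/dev/null; python3 -c "$L"
python3 -m pendant '[{"x":-0.2,"y":0,"z":0,"ax":0,"ay":0,"az":0},{"x":-0.4,"y":0,"z":0,"ax":0,"ay":0,"az":0},{"x":-0.6,"y":0,"z":0,"ax":0,"ay":0,"az":0},{"x":-0.9,"y":0,"z":0,"ax":0,"ay":0,"az":0},{"x":-1.5,"y":0,"z":0,"ax":0,"ay":0,"az":0},{"x":-3,"y":0,"z":0,"ax":0,"ay":0,"az":0},{"x":-6,"y":0,"z":1,"ax":0,"ay":0,"az":0},{"x":-9,"y":0,"z":2,"ax":0,"ay":0,"az":0},{"x":-12,"y":0,"z":3,"ax":0,"ay":0,"az":0},{"x":-12,"y":0,"z":3,"ax":0,"ay":0,"az":0}]'
python3 - <<'E'
from h import *
from rig import bot,eyes
s=bot.observe();where(s);d=eyes.get_image("wrist");np.savez("w6.npz",**d,p=s["ee_pos"],r=s["eef_rot"])
x=cv2.resize(d["image"][0:260,140:460],None,fx=2.3,fy=2.3,interpolation=cv2.INTER_CUBIC)
cv2.imwrite("pics/w6.png",np.clip(x[:,:,::-1]*1.2,0,255).astype(np.uint8))
E
```

```text
base xyz [-12.76  29.05] 50.87 F [-8.23 -0.73 16.22] w 42.7
base xyz [-12.98  28.99] 51.0 F [-0.47 -0.17 11.14] w 42.8
time_s: 10.32
ee_pos: [532.9, 47.7, 173.1]
eef_rot: [2.188, 0.081, -2.178]
ft_force: [-0.2, 0.5, 0.1]
width: 42.6
base xyz [-43.13  29.01] 173.09 F [-0.24  0.5   0.13] w 42.6
```

View pics/w6.png

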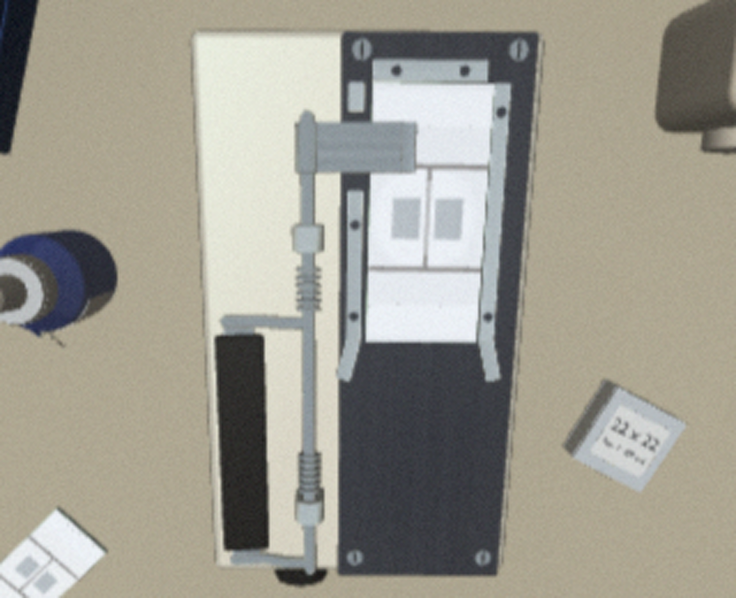

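Run:
```python
from h import *
d=dict(np.load("w6.npz"));T=np.eye(4);T[:3,:3]=Ro.from_rotvec(d["r"]).as_matrix();T[:3,3]=d["p"];T=T@d["T_tool_cam"]
f=lambda u,v:(140+u/2.3,v/2.3)
for nm,uv,h in[("ch rear L",f(366,342),39),("ch rear R",f(475,342),39),("ch front",f(430,83),39),("stop top edge",f(430,82),38),("plate rear",f(420,575),34),("plate far",f(450,32),34),("rail mouth",f(345,380),38),("bar outer far",f(215,337),45),("bar outer near",f(225,549),45)]:
    w=ray(d,uv,h,T)[0];print(nm,((w[:2]-o)@np.c_[e,n]).round(1))
P=cloud(d,T)
for nm,r in(("nose over ch",np.s_[57:70,300:318]),("chamber front",np.s_[42:50,320:350]),("bar outer",np.s_[155:230,237:243]),("bar inner",np.s_[155:230,250:254])):print(nm,np.median(P[r][...,2]).round(1))
# intensity profile across the stop
g=cv2.cvtColor(d["image"],cv2.COLOR_RGB2GRAY);print(np.median(g[24:42,325:345],axis=1))
```

```text
ch rear L [-1.9 17.1]
ch rear R [ -1.9 -18. ]
ch front [73.7 -0.5]
stop top edge [74.1 -0.6]
plate rear [-87.2  -3.9]
plate far [87.9 -6.3]
rail mouth [-14.6  23.8]
bar outer far [ 0.6 64.9]
bar outer near [-72.   64.8]
nose over ch 41.3
chamber front 39.4
bar outer 39.6
bar inner 38.4
[ 58.   75.  116.  143.  146.  147.  147.5 149.  149.  150.5 146.5 128.5
 147.  188.  193.  196.  197.  198. ]
```

```bash
python3 -c "from rig import hand_in;print(hand_in())"
```

```text
the job is handed in; nothing more can be done
None
```

The chamber is loaded and clamped, and the job is handed in after about 10.4 s of robot time. I used the 76 mm chamber already lying on the light base; the two loose slides on the worktop are smaller.

**What I did**
- With the jaws about 43 mm apart, one fingertip pressed the bar to its hard limit. I held it there with 11–17 N, after a brief 20 N when it first hit the limit.
- The other fingertip pushed the chamber under the nose until the push force rose from about 6 to 10 N at the stop.
- I backed that finger off about 2 mm with the bar still down, then lifted straight up so the nose sprang onto the chamber.

**Last checks**
- **Position:** the chamber's back end measures x = -1.9 mm (home -2). Its front edge is at 73.7 mm against the stop face at 74, within the roughly 2 mm calibration.
- **Clamping:** the nose lies on the glass, and the bar has come back only partway, its outer part reading about 39.6 mm high. That fits the nose resting on the chamber at about 0.17 rad. The depth readings are noisy, so I did not measure the angle itself.
- **Surroundings:** the bottle, coverslip box and timer looked undisturbed in the last close-up, though I did not measure them again. The wrist force is near zero with the arm clear.

One reading was ambiguous: a final 0.3 mm push moved the finger only 0.13 mm, while the force fell slightly, from 9.8 to 8.2 N. The images agree with the chamber being seated at the stop.

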